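# Gauge two sleeves on the fit pin and reject the tight one

### The arm

A 6-joint arm with a two-finger parallel gripper is mounted at the origin on a cart in front of the work surface, level with it; the furniture and walls round the work are solid. World frame = base frame: x ahead of the robot, y to its left, z up, the work surface at z = 0. Lengths are in m, angles in rad, forces in N, time in s.
With the tool pointing down it reaches from about 0.325 to 1 m from the base axis. Payload 5.1 kg.
Tool frame: the origin (TCP) lies midway between the tips of the shut fingers; the grasp point (between the pads) lies 19 mm behind it (r.tcp_to_grasp is the distance from the TCP to the grasp point, in m); z points along the fingers, y is the line along which they close (so a half turn about z gives the same grasp; the last joint's range is limited). The gripper opens to 85 mm and grips with 20 to 120 N. Pads are 22 mm wide; open, the fingers measure 114 mm over their backs; the gripper's body (76 mm by 85 mm) begins 54 mm behind the grasp point. The pads swing forward as they close: fully open they stand 13 mm farther back than shut.
Start: joints at [-1.187, 0.124, 1.65, -0, 1.367, -0.083], TCP at [0.292, -0.58, 0.231] pointing down, gripper open.
Joint ranges: [-2.61, 2.61], [-1.02, 2.33], [0.03, 2.71], [-1.35, 4.49], [0.32, 2.68], [-2.91, 2.91]. Speed limits (rad/s): [2.57, 2.57, 3.14, 3.14, 3.14, 3.14].

### API

Orientations are given as a rotation vector (axis times angle).
In Python, from cell import r, gripper_open, grasp, inverse_kinematics, readout, vision, sign_off gives the robot as it stands. The module is installed in compiled form; this text tells all that it offers. Calls block until the motion is done:
- r.move_to(position, orientation): joint-space move of the TCP to a pose.
- r.move_linear(position, rotation=None, max_speed=0.15, stop_force=None): straight line of the TCP; rotation=None keeps the orientation; max_speed is the mean speed in m/s. With stop_force (N) it stops when the force on the tool has changed by that much, and returns True; else False.
- r.move_j(angles): joint-space move.
- gripper_open() and grasp(strength=None): open the fingers fully, or close them until they stop; strength is the grip in N (None keeps the last).
- r.hold(seconds).
- inverse_kinematics(position, orientation): joint angles nearest the present ones, or None.
- readout.sense(): the state.
- vision.get_image(name): name is "side" or "top"; returns a dict with "pixels" (400x640x3 uint8, red, green, blue), "z_map" (400x640 float32, m along the optical axis (not along the pixel's ray), 0 where there is no reading), "vertical_fov" (degrees; the focal length in pixels is half the picture's height over the tangent of half this angle, whatever the lens; pixels are square), "cx", "cy" (the principal point, pixels), "R" (3x3) and "t" (3): a world point X has camera coordinates R X + t. Camera axes: x right, y down, z forward; pixel columns grow to the right and rows downward; lengths in m; the calibration is good to about 2 mm. A picture is of the moment at which its call begins.
A pose or a line that the arm cannot do raises r.MotionError and nothing moves.
- sign_off(): hands the job in; it is judged then, once.
The state is a dict: "t": time; "qpos": joint angles; "dq": joint speeds; "tau": joint torques, N m; "position": TCP position; "eef_rot": TCP orientation; "force": force on the tool from outside, world axes, zero at the start; "torque": the same for the moment, N m; "opening": opening from 0.0 (shut) to 1.0 (fully open); "finger_force": force on a finger pad.
Only numpy, scipy, OpenCV 4.12 (cv2) and the standard library are available. Lean on these libraries where they do the work, as an engineer would, in place of code of your own. Each camera call takes 0.05 s, during which the arm holds its last target. There are 200 camera calls.

### The job

Test the two square steel sleeves on the level gauge pin of the grey stand. Leave the one that fits on the pin, slid fully home against the shoulder, and lay the one that does not fit flat on its side inside the empty grey tray. Do not disturb the dish, the marker or the memory stick.

Things in the scene. Friction and masses are not known exactly. Their poses are not given: they have to be found in the camera images.
- sleeve_a: Steel sleeve, square bar 44 x 44 x 80 mm with a round bore lengthwise, lying on a flat side. Origin mid-bore (22 mm above the desk), x along the bore, ends alike; about 0.25 kg. The two sleeves are alike outside: one has a 28 mm bore and fits the pin, the other a 19 mm bore that stops on the pin's nose. Which is which is not told: look at the bore or try it.
- sleeve_b: Steel sleeve, square bar 44 x 44 x 80 mm with a round bore lengthwise, lying on a flat side. Origin mid-bore (22 mm above the desk), x along the bore, ends alike; about 0.25 kg. The two sleeves are alike outside: one has a 28 mm bore and fits the pin, the other a 19 mm bore that stops on the pin's nose. Which is which is not told: look at the bore or try it.
- gauge_stand: Grey gauge stand, fixed to the desk: base plate 130 x 90 x 12 mm (from x = -60 to +70 mm in its own frame), upright block 56 mm wide and 118 mm high (x = +6 to +42 mm), and a level steel pin that sticks out of the block along the stand's own -x, its axis 90 mm above the desk. Origin on the desk under the shoulder face.
- pin_shoulder (a point): Point on the pin's axis in the plane of the shoulder face (steel disc 38 mm across) against which a sleeve stops; x axis points along the pin into the block, z up. A sleeve that is home has its middle 40 mm from here on the pin's side (x = -40 mm).
- pin_tip (a point): Tip of the gauge pin, on its axis, 90 mm from the shoulder. The pin is 22 mm in diameter for 75 mm, then a conical nose 15 mm long that narrows to 12 mm at the tip.
- reject_tray: Empty shallow grey tray, fixed: 135 mm along its x, 215 mm along its y, rim 16 mm high, walls 3 mm, floor 2 mm thick. Origin at the centre of its underside.
- petri_dish: Glass dish, 57 mm across, 13 mm high; bystander. Origin at the centre of its underside.
- marker: Black felt marker, 131 mm along its y, 18 mm thick; bystander. Origin under its middle.
- usb_stick: Memory stick, 49 mm along its y, 18 mm wide, 9 mm high; bystander. Origin under its middle.
Things that resemble listed ones, but are neither listed nor needed, are in the scene too. Leave any turquoise look-alike of the sleeve_a alone.

How it is judged:
At the end, for the whole second after the job is handed in: One sleeve at rest on the pin, end within 6 mm of the shoulder, bore within 7 mm and 0.13 rad of the pin's axis; the other at rest in the tray, flat on a long side (bore level within 0.07 rad, middle inside the rim and under 29 mm above the tray's underside) (((x of sleeve_a in the frame of pin_shoulder between -0.046 and -0.034 m and y of sleeve_a in the frame of pin_shoulder between -0.007 and 0.007 m and z of sleeve_a in the frame of pin_shoulder between -0.007 and 0.007 m and angle between the x axis of sleeve_a and the x axis of pin_shoulder, either way round below 0.13 rad and linear speed of each of sleeve_a, sleeve_b below 0.02 m/s and x of sleeve_b in the frame of reject_tray between -0.065 and 0.065 m and y of sleeve_b in the frame of reject_tray between -0.105 and 0.105 m and z of sleeve_b in the frame of reject_tray below 0.029 m and angle between sleeve_b's own x axis and vertical between 1.5 and 1.64 rad) or (x of sleeve_b in the frame of pin_shoulder between -0.046 and -0.034 m and y of sleeve_b in the frame of pin_shoulder between -0.007 and 0.007 m and z of sleeve_b in the frame of pin_shoulder between -0.007 and 0.007 m and angle between the x axis of sleeve_b and the x axis of pin_shoulder, either way round below 0.13 rad and linear speed of each of sleeve_b, sleeve_a below 0.02 m/s and x of sleeve_a in the frame of reject_tray between -0.065 and 0.065 m and y of sleeve_a in the frame of reject_tray between -0.105 and 0.105 m and z of sleeve_a in the frame of reject_tray below 0.029 m and angle between sleeve_a's own x axis and vertical between 1.5 and 1.64 rad))); the robot touches nothing.
It fails at once if a bystander (dish, marker or memory stick) is moved more than 30 mm (distance of any of petri_dish, marker, usb_stick from where it was at the start of the episode above 0.03 m).
It also fails if it takes over 67 s, if anything falls off the work surface, if the arm or the gripper's body presses on something with over 40 N, if the wrist force passes 120 N, or if a joint passes its speed limit or range.

## Working session

There is one attempt and no reset: what is moved stays moved. The work goes in short steps, each a Python script; the robot and the scene stay as the last script left them, time stands still between calls to the robot, and variables do not carry over. Pictures are saved under pics/ and viewed, at most 10 in all, crops included, and the job is handed in when it is done.

```bash
mkdir -p pics; cat > h.py <<'E'
import numpy as np, cv2
from cell import *
def cap(n):
    d=vision.get_image(n); np.save(f'pics/{n}_last.npy',d,allow_pickle=True); return d
def f(d): return d["pixels"].shape[0]/2/np.tan(np.radians(d["vertical_fov"])/2)
def cloud(d):
    z=d["z_map"]; h,w=z.shape; u,v=np.meshgrid(np.arange(w),np.arange(h)); F=f(d)
    P=np.stack([(u-d["cx"])/F*z,(v-d["cy"])/F*z,z],-1)
    W=(P-d["t"])@d["R"]; W[z==0]=np.nan; return W
E
python3 - <<'E'
from h import *
for n in ("side","top"):
    d=cap(n); cv2.imwrite(f'pics/{n}0.png',d["pixels"][...,::-1])
    print(n,f(d),d["cx"],d["cy"],(-d["R"].T@d["t"]).round(3),d["R"].round(3).tolist(),(d["z_map"]>0).mean())
s=readout.sense();print(s["t"],s["position"],s["eef_rot"],s["opening"],s["force"],r.tcp_to_grasp)
E
```

```text
side 420.543972854725 306.9939657755524 204.1196892916458 [ 0.194 -1.259  0.687] [[0.964, -0.266, 0.023], [-0.097, -0.429, -0.898], [0.248, 0.864, -0.439]] 0.9960234375
top 374.06073282923273 320.94589704939835 201.44803738598483 [ 0.381 -0.051  1.102] [[0.01, -1.0, 0.014], [-0.982, -0.012, -0.19], [0.19, -0.012, -0.982]] 0.9960234375
0.1 [ 0.29229557 -0.57996549  0.23016453] [-3.05460951e+00 -7.26132915e-01  4.64930467e-04] 0.9988716724175145 [-1.13522001  0.07120497  0.39697179] 0.0187
```

View pics/side0.png

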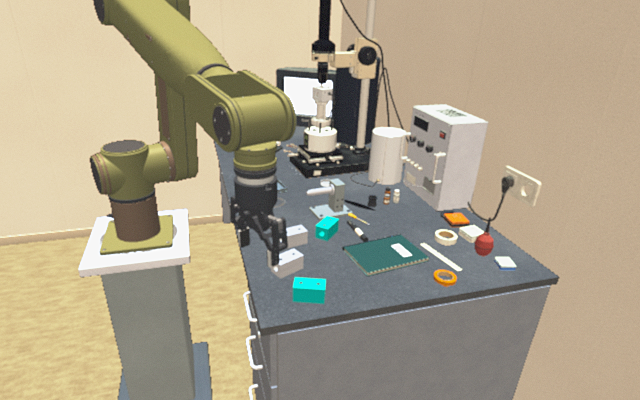

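View pics/top0.png

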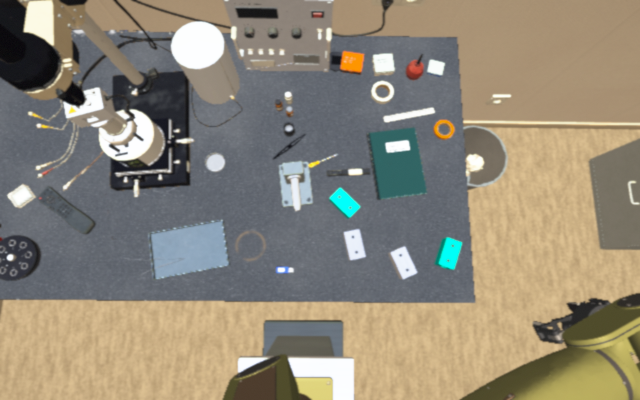

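The top view shows the grey sleeves at (354,245) and (403,262), the stand at (295,185) with its pin pointing toward the robot, the tray at (190,250) and the memory stick at (285,270). The turquoise look-alikes are at (345,203) and (450,254). The side view shows the gripper next to the sleeves.

```bash
cat >> h.py <<'E'
def rect(W,roi,zlo,zhi,extra=None):
    m=np.zeros(W.shape[:2],bool); x0,y0,x1,y1=roi; m[y0:y1,x0:x1]=1
    m&=(W[...,2]>zlo)&(W[...,2]<zhi)
    if extra is not None: m&=extra
    p=W[m][:,:2]; c,s,a=cv2.minAreaRect((p*1000).astype(np.float32))
    if s[0]<s[1]: s=s[::-1]; a+=90
    return np.array(c)/1000,np.array(s),(a+90)%180-90,m.sum(),W[m][:,2].mean()
E
python3 - <<'E'
from h import *
d=np.load('pics/top_last.npy',allow_pickle=True).item(); W=cloud(d)
print('desk z',np.nanmedian(W[280:295,300:460,2]))
for n,roi,a,b in [('s1',(335,222,372,268),.035,.055),('s2',(382,240,425,285),.035,.055),('pin',(285,170,310,215),.085,.108),('pinall',(280,165,310,215),.07,.111),('block',(275,155,320,215),.111,.13),('base',(270,155,325,215),.008,.016),('tray',(140,210,240,285),.010,.025),('dish?',(200,148,232,176),.004,.03),('ring?',(230,225,270,265),.004,.03),('usb',(270,262,300,278),.004,.03),('cyan',(325,180,365,220),.03,.06)]:
    print(n,rect(W,roi,a,b))
m=W[165:215,285:310]; 
for v in range(178,214,3): 
    row=W[v,280:312]; k=np.nanargmax(row[:,2]); print(v,row[k].round(4), end=' ')
img=cv2.resize(d["pixels"][140:290,230:430],None,fx=4,fy=4,interpolation=cv2.INTER_CUBIC)
cv2.imwrite('pics/crop1.png',img[...,::-1])
E
```

```text
desk z -0.0011167815676506915
s1 (array([ 0.46442712, -0.15810681]), array([79.89727783, 44.67302704]), 13.120811462402344, np.int64(451), np.float64(0.04439814550350586))
s2 (array([ 0.41530035, -0.29551627]), array([79.92346191, 45.24543381]), 24.09389305114746, np.int64(472), np.float64(0.043969860732934726))
pin (array([0.60110291, 0.00362121]), array([98.40997314, 51.74571991]), 10.345410346984863, np.int64(303), np.float64(0.09892505397363202))
pinall (array([0.60089905, 0.00605862]), array([98.93744659, 54.84474182]), 9.315353393554688, np.int64(325), np.float64(0.09870328122179343))
block (array([0.66346405, 0.01662584]), array([55.67844772, 37.00773239]), -83.91804599761963, np.int64(268), np.float64(0.11822556739677044))
base (array([0.65179285, 0.01492431]), array([154.87846375, 154.60540771]), -5.544685363769531, np.int64(650), np.float64(0.012532515855114666))
tray (array([0.44878604, 0.31850525]), array([216.88000488, 135.57458496]), -78.6673002243042, np.int64(302), np.float64(0.015497689090699287))
dish? (array([0.70961053, 0.25750864]), array([88.16885376, 75.2840271 ]), 85.17903900146484, np.int64(167), np.float64(0.0076170094672709295))
ring? (array([0.46289313, 0.14128818]), array([107.43447113,  92.23899078]), 5.186699390411377, np.int64(82), np.float64(0.0048010485816889666))
usb (array([0.40040353, 0.03351624]), array([62.53001404, 40.55575943]), -44.628292083740234, np.int64(92), np.float64(0.008751255552307205))
cyan (array([ 0.58508911, -0.13006757]), array([78.20336151, 44.47672272]), 45.232887268066406, np.int64(428), np.float64(0.04442900420027316))
178 [0.6387 0.0113 0.1057] 181 [0.6311 0.0058 0.1026] 184 [0.6222 0.0083 0.1043] 187 [0.6141 0.0109 0.1025] 190 [0.6056 0.0107 0.1029] 193 [0.5975 0.0078 0.1017] 196 [0.5889 0.0021 0.103 ] 199 [0.5807 0.0074 0.1023] 202 [0.5722 0.0072 0.1028] 205 [0.5639 0.0043 0.1032] 208 [0.5565 0.0071 0.0981] 211 [ 0.5643 -0.0174  0.004 ]
```

View pics/crop1.png

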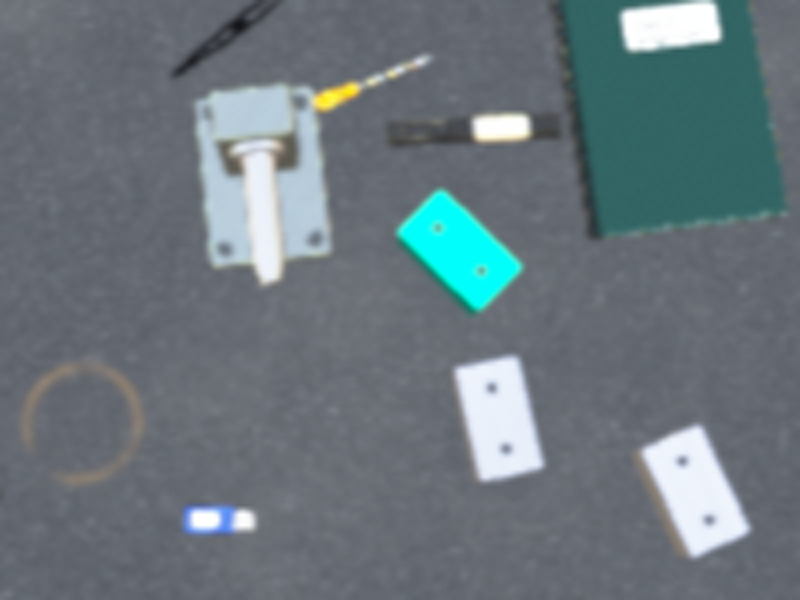

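```bash
cat >> h.py <<'E'
from scipy.spatial.transform import Rotation as Ro
def down(a): # tool down, tool x at yaw a (deg)
    return (Ro.from_euler('z',a,degrees=True)*Ro.from_matrix(np.diag([1.,-1,-1]))).as_rotvec()
def st(tag):
    s=readout.sense(); print(tag,'t',round(s["t"],2),np.round(s["position"],4),'F',np.round(s["force"],1),'op',round(s["opening"],3),'ff',np.round(s["finger_force"],1)); return s
E
python3 - <<'E'
from h import *
d=np.load('pics/top_last.npy',allow_pickle=True).item(); W=cloud(d)
m=np.zeros(W.shape[:2],bool); m[170:215,285:310]=1
m&=(W[...,2]>.08)&(W[...,0]>.545)&(W[...,0]<.632)
P=W[m]; print('pin',len(P),np.polyfit(P[:,0]-.6,P[:,1],1),P[:,0].min(),P[:,2].max())
c=(0.4153,-0.2955)
r.move_to([*c,.10],down(24.1)); st('above')
r.move_linear([*c,.004]); grasp(60); st('grasped')
r.move_linear([*c,.16],max_speed=.25)
r.move_to([.40,-.40,.25],down(77)); st('present')
d=cap('side')
p=d["R"]@np.array([.40,-.40,.268])+d["t"]; u=p[:2]/p[2]*f(d)+[d["cx"],d["cy"]]; print(u,p[2])
u=u.astype(int); c=d["pixels"][u[1]-50:u[1]+50,u[0]-60:u[0]+60]
cv2.imwrite('pics/look.png',cv2.resize(c,None,fx=5,fy=5,interpolation=cv2.INTER_CUBIC)[...,::-1])
E
```

```text
pin 228 [0.12832418 0.00795426] 0.5515529110532623 0.10564043306941637
above t 1.38 [ 0.4158 -0.2968  0.101 ] F [-1.  -0.7 -0.1] op 1.0 ff 0.0
grasped t 2.62 [ 0.4162 -0.2963  0.0052] F [-0.4 -1.2  4.7] op 0.507 ff 62.2
present t 4.41 [ 0.3995 -0.3991  0.2476] F [-0.6  0.2 -3.3] op 0.506 ff 61.4
[290.3481273  198.78317845] 0.9769194682743274
```

View pics/look.png

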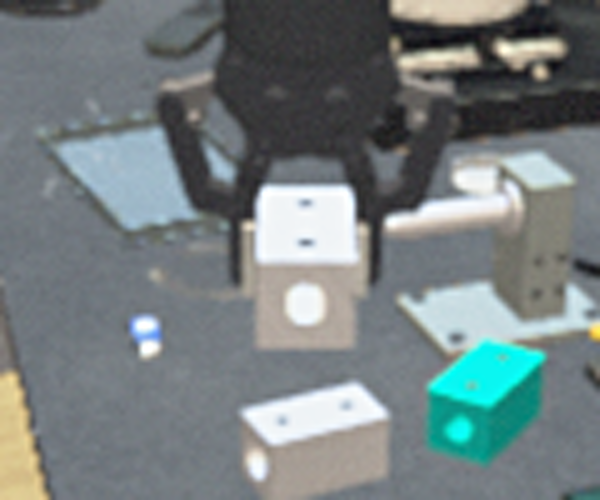

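The crop shows the held sleeve's end face, about x 255–357 and y 262–348, with a bright bore at (305,303) about 42 px wide. That suggests 18–19 mm, so I'll measure it against the mask.

```bash
python3 - <<'E'
from h import *
d=np.load('pics/side_last.npy',allow_pickle=True).item()
g=cv2.cvtColor(d["pixels"],cv2.COLOR_RGB2GRAY)
print('held');print(g[198:220,278:306:1])
print('s1');print(g[230:252,276:294])
E
```

```text
held
[[114 158 152 226 250 246 245 244 245 244 245 246 248 249 248 245 244 244
  245 245 246 247 244 208 176 130  59  43]
 [114 161 155 216 247 246 243 242 241 242 243 243 245 245 244 241 242 242
  242 244 244 246 245 223 175 129  54  48]
 [119 160 156 182 214 217 212 210 207 210 210 213 212 215 214 212 209 208
  213 216 218 217 219 197 175 135  59  52]
 [119 165 157 152 169 169 171 170 169 166 168 165 168 172 170 168 165 165
  164 166 169 178 174 175 172 136  58  65]
 [117 162 159 154 167 168 168 168 170 165 166 167 167 163 167 171 169 167
  163 168 169 168 171 176 172 136  58  63]
 [114 160 161 156 167 169 168 171 171 170 168 167 167 163 169 171 173 170
  167 167 169 169 173 176 173 126  57  69]
 [120 162 159 155 170 167 168 170 169 170 169 181 197 190 182 177 168 171
  168 166 167 170 171 171 163 121  69  93]
 [138 165 159 161 177 169 172 168 168 175 207 233 239 235 232 221 184 171
  172 170 167 169 170 173 168 134 101 108]
 [150 164 157 156 171 170 166 167 171 207 243 248 247 246 248 244 213 171
  173 170 169 167 160 167 163 138 113 116]
 [137 146 142 156 175 172 174 168 170 225 
[... 2433 characters left out ...]
158 160 159 160 160 160]
 [124 121 124 136 174 227 213 154 150 160 160 162 159 160 159 159 161 159]
 [121 120 118 122 135 157 156 144 152 158 161 159 158 160 160 159 156 161]
 [123 122 116 120 121 136 140 146 156 163 162 161 161 158 160 160 158 162]
 [120 120 122 119 119 127 139 145 153 162 159 161 159 159 160 156 153 148]
 [121 123 116 118 113 118 132 144 153 158 159 157 153 153 149 143 134 127]
 [121 119 120 118 117 120 123 136 148 154 147 139 132 129 129 120 120 121]
 [125 120 125 121 121 120 124 124 127 132 122 118 119 117 120 117 116 120]
 [123 124 122 122 123 120 126 125 122 119 116 118 118 119 122 117 118 121]
 [122 127 126 123 120 126 121 124 122 119 122 120 116 119 122 118 123 122]]
```

The bright patch could be only the lit lower wall of the bore, so this isn't conclusive. I'll aim the bore straight at the camera and look through it.

```bash
python3 - <<'E'
from h import *
d=np.load('pics/side_last.npy',allow_pickle=True).item()
cam=-d["R"].T@d["t"]; c=np.array([.40,-.40,.26]); x=c-cam; x/=np.linalg.norm(x)
y=np.cross([0,0,-1],x); y/=np.linalg.norm(y); z=np.cross(x,y)
rv=Ro.from_matrix(np.c_[x,y,z]).as_rotvec()
print(z,inverse_kinematics(c+z*.018,rv))
r.move_to(c+z*.018,rv); st('tilt')
d=cap('side'); p=d["R"]@c+d["t"]; u=(p[:2]/p[2]*f(d)+[d["cx"],d["cy"]]).astype(int); print(u,p[2]-.04)
w=d["pixels"][u[1]-16:u[1]+16,u[0]-16:u[0]+16]
g=cv2.cvtColor(w,cv2.COLOR_RGB2GRAY); print(g[:,2:30]); 
Z=d["z_map"][u[1]-12:u[1]+12,u[0]-12:u[0]+12];np.set_printoptions(linewidth=200); print((Z*100).round(0).astype(int))
E
```

```text
[-0.10156372 -0.42266435 -0.9005774 ] [-0.70342676 -0.16669123  1.96131958 -0.43519206  1.16913317 -0.33122459]
tilt t 4.96 [ 0.3983 -0.4064  0.243 ] F [-0.6 -0.8 -2.7] op 0.51 ff 61.5
[290 201] 0.9404308655511302
[[159 121  79  79  74  77  80 107 128 126 118 118 119 118 117 113 113 116
  115 120 119 117 115 109  82  78  81  77]
 [119  90  79  78  76  82  96 101 111 123 121 120 118 113 111 113 113 117
  118 115 114 116 117 107  90  82  81  80]
 [ 79  78  79  75  76  84 126 130 119 127 126 118 116 115 113 113 116 115
  114 115 115 117 117 113  93  77  79  77]
 [ 76  80  80  81  81  90 133 140 131 125 110 108 118 114 115 112 114 117
  112 114 115 113 119 116 105  86  82  80]
 [ 80  76  80  77  76  94 105 102 102 105 103 108 120 114 115 117 111 118
  116 117 119 113 113 115 108  83  79  81]
 [ 80  83  79  76  66  88 100  98 103 119 122 111 114 113 114 113 114 110
  112 114 118 114 115 114 100  82  77  78]
 [ 78  78  78  75  73  90 105  92 100 124 133 120 113 113 114 111 109 114
  110 112 111 115 113 115 107  88  75  80]
 [ 85  78  91 110 113 122 141 141 133 130 134 138 134 130 130 128 1
[... 4535 characters left out ...]
4  97]
 [ 98  97  97  94  94  94  94  94  94  94 155 156 155 155 155  97  94  94  94  94  94  94  94  97]
 [154  97  97  94  94  94  94  94  94  94  94  94  97  97  94  94  94  94  94  93  94  94  94  97]
 [154  97  97  94  94  94  94  94  94  94  94  94  94  94  94  94  93  94  94  94  94  94  94  97]
 [153  97  97  94  94  94  94  94  94  94  94  94  94  94  93  94  94  94  94  94  93  94  94  97]
 [152 152 152  94  94  94  94  94  94  94  94  94  94  94  94  94  94  94  94  94  94  94  94 152]
 [152 151 151  94  94  94  94  94  94  94  94  94  94  94  94  94  94  94  94  94  94  94  94 151]
 [151 151 150  94  94  94  94  94  94  94  94  94  94  94  94  94  94  94  94  94  94  94  94 151]]
```

The bore is see-through at about 8 px, which is 19 mm at its far end, so the held sleeve is the reject. Next I'll put it in the tray, then refine the pin axis from its silhouette.

```bash
python3 - <<'E'
from h import *
r.move_to([.44,-.30,.22],down(30))
t=(.4488,.3185)
r.move_to([*t,.12],down(11.3)); st('over tray')
print(r.move_linear([*t,.0085],max_speed=.12,stop_force=15)); st('low')
gripper_open(); r.move_linear([*t,.12],max_speed=.3); st('up')
r.move_to([.44,-.30,.22],down(13.1))
d=cap('top'); W=cloud(d); st('clear')
np.save('pics/topclear.npy',d,allow_pickle=True)
print('tray sleeve',rect(W,(140,200,240,290),.035,.06))
print('s1',rect(W,(335,222,372,268),.035,.055))
g=cv2.cvtColor(d["pixels"],cv2.COLOR_RGB2GRAY); o=-d["R"].T@d["t"]
def ray(u,v,z):
    k=d["R"].T@np.array([(u-d["cx"])/f(d),(v-d["cy"])/f(d),1]); return o+k*(z-o[2])/k[2]
C=[]
for v in range(183,205):
    row=g[v,284:310].astype(float); k=np.argmax(row); th=205
    b=np.where(row>th)[0]
    if len(b)<3: print(v,'few'); continue
    i,j=b[0],b[-1]
    l=284+i-(row[i]-th)/(row[i]-row[i-1]); rr=284+j+(row[j]-th)/(row[j]-row[j+1])
    a,c=ray(l,v,.09),ray(rr,v,.09); C.append([*(a+c)[:2]/2,a[1]-c[1]])
C=np.array(C); print(C.round(4)[::3]); print('axis',np.polyfit(C[:,0]-.6,C[:,1],1)); print(g[190,284:310])
cv2.imwrite('pics/afterplace.png',d["pixels"][...,::-1])
E
```

```text
over tray t 7.94 [0.4494 0.318  0.1203] F [-0.4 -1.  -2.9] op 0.505 ff 61.5
True
low t 8.87 [0.4473 0.3174 0.0074] F [-1.1 -0.9  4.3] op 0.507 ff 62.1
up t 9.89 [0.4493 0.3188 0.1212] F [-0.6 -0.3 -0.6] op 0.998 ff 0.0
clear t 12.18 [ 0.4403 -0.2992  0.2197] F [ 0.5  0.3 -1.3] op 0.998 ff 0.0
tray sleeve (array([0.44531421, 0.31932053]), array([80.34043121, 46.33189011]), 11.403220176696777, np.int64(499), np.float64(0.04635166341220124))
s1 (array([ 0.46436935, -0.1581004 ]), array([79.90682983, 44.6407814 ]), 13.098544120788574, np.int64(452), np.float64(0.04455186183037036))
[[0.6285 0.0108 0.0183]
 [0.6199 0.0107 0.0224]
 [0.6114 0.0104 0.0235]
 [0.6029 0.0086 0.0205]
 [0.5944 0.008  0.0221]
 [0.5859 0.0082 0.0249]
 [0.5775 0.0055 0.0206]
 [0.5691 0.0053 0.021 ]]
axis [0.10501964 0.00871236]
[201 201 202 203 204 204 203 209 227 238 241 241 240 236 224 197 190 199
 201 201 199 199 200 200 201 201]
```

View pics/afterplace.png

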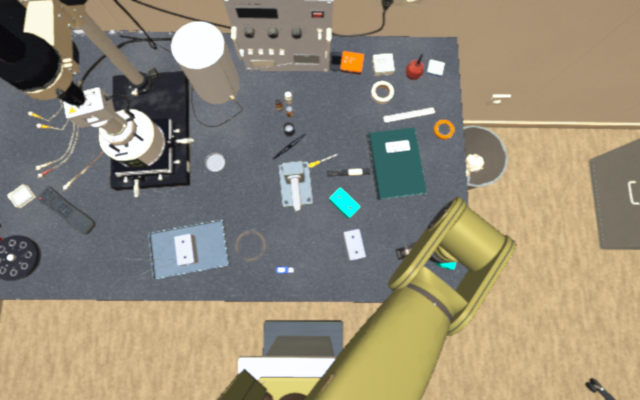

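The picture confirms the reject sleeve lying flat in the tray at (184,250), and s1 untouched at (354,245). Next I'll grasp s1 and stage it ahead of the pin.

```bash
python3 - <<'E'
from h import *
c=(.4644,-.1581)
r.move_to([*c,.10],down(13.1))
r.move_linear([*c,.004]); grasp(60); s=st('grasped'); zg=s["position"][2]
r.move_linear([*c,.15],max_speed=.25)
a=np.array([np.cos(np.radians(6.1)),np.sin(np.radians(6.1))]); sh=np.array([.6396,.0132])
p=sh-a*.155
r.move_to([*p,.15],down(6.1)); r.move_linear([*p,zg+.068]); s=st('staged')
print('target',p,zg,s["eef_rot"])
d=cap('top'); cv2.imwrite('pics/st_top.png',cv2.resize(d["pixels"][150:270,240:360],None,fx=5,fy=5)[...,::-1])
e=cap('side'); cv2.imwrite('pics/st_side.png',cv2.resize(e["pixels"][150:250,270:390],None,fx=6,fy=6)[...,::-1])
E
```

```text
grasped t 14.21 [ 0.4654 -0.1586  0.0052] F [-0.1 -1.7  5.7] op 0.511 ff 62.1
staged t 16.27 [ 0.4859 -0.0039  0.0736] F [-0.1  0.4 -2.4] op 0.509 ff 61.4
target [ 0.48547762 -0.00327093] 0.005181433448551796 [3.13707767e+00 1.65453687e-01 9.91771016e-04]
```

View pics/st_top.png

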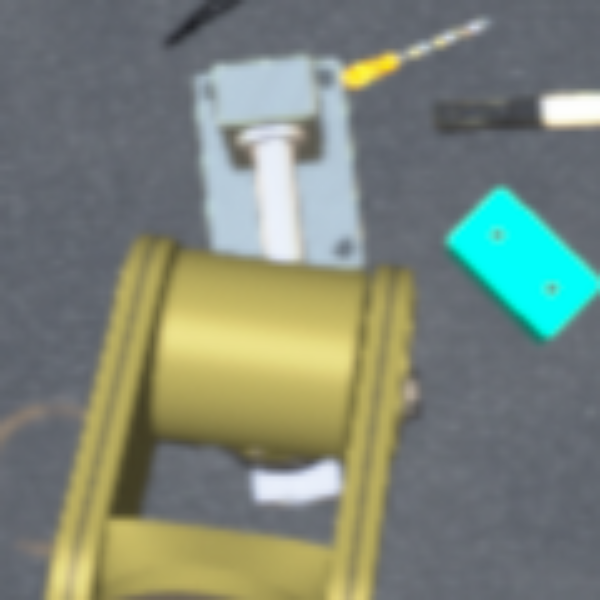

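View pics/st_side.png

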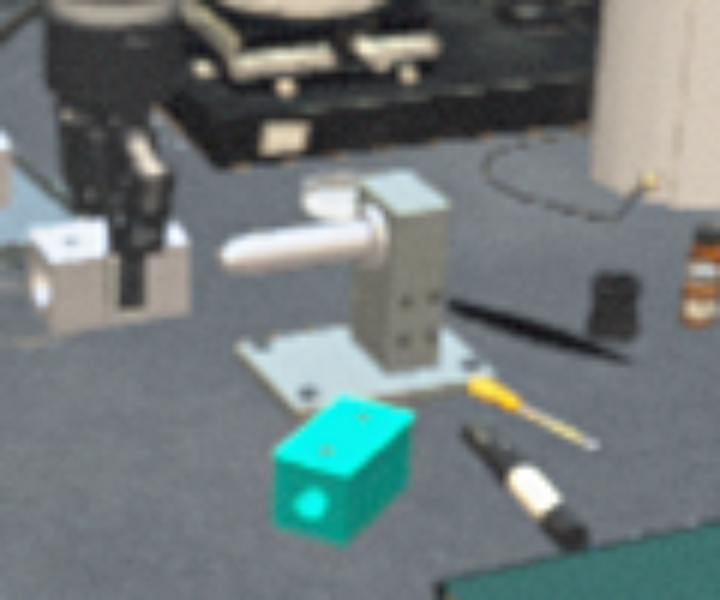

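The side view shows the sleeve (30–190, 220–330) staged just short of the pin tip at (222,255). The top view shows its rear edge (250–340, 460–500) behind the wrist. I'll measure the sleeve's lateral and height offsets against the pin.

```bash
python3 - <<'E'
from h import *
a=np.radians(6.1); ax=np.array([np.cos(a),np.sin(a)]); n=np.array([-ax[1],ax[0]]); sh=np.array([.6396,.0132])
d=np.load('pics/top_last.npy',allow_pickle=True).item(); e=np.load('pics/side_last.npy',allow_pickle=True).item()
W=cloud(d); m=np.zeros(W.shape[:2],bool); m[236:256,285:315]=1; m&=(W[...,2]>.10)&(W[...,2]<.125)
P=W[m]; q=(P[:,:2]-sh)@n; l=(P[:,:2]-sh)@ax
print('top view sleeve lateral',q.min(),q.max(),(q.min()+q.max())/2,'long',l.min(),l.max(),'z',np.median(P[:,2]),len(P))
for v in range(240,254,2):
    k=m[v]; 
    if k.sum()>8:
        qq=(W[v][k][:,:2]-sh)@n; print(v,qq.min().round(4),qq.max().round(4),((qq.min()+qq.max())/2).round(4))
W=cloud(e); L=(W[...,:2]-sh)@ax; Q=(W[...,:2]-sh)@n
m=np.zeros(W.shape[:2],bool); m[150:250,270:390]=1
s=m&(L<-.112)&(L>-.2)&(abs(Q)<.035)&(W[...,2]>.06)&(W[...,2]<.118)
t=s&(W[...,2]>.107)&(L<-.17); sd=s&(W[...,2]<.10)&(W[...,2]>.075)&(Q<-.015)&(L>-.135)
print('side: sleeve top z',np.median(W[t][:,2]),t.sum(),'near face lateral',np.median(Q[sd]),sd.sum(),'front end',L[sd].max())
p=m&(L>-.075)&(L<-.01)&(abs(Q)<.03)&(W[...,2]>.06)&(W[...,2]<.11)
from scipy.optimize import least_squares
X=np.c_[L[p],Q[p],W[p][:,2]]
g=least_squares(lambda w:np.hypot(X[:,1]-w[0]-w[2]*(X[:,0]+.04),X[:,2]-w[1]-w[3]*(X[:,0]+.04))-.011,[0,.09,0,0],loss='soft_l1',f_scale=.002)
print('pin in side view: q0,z0,slopes',g.x.round(4),len(X)); pp=m&(L>-.12)&(L<-.01)&(abs(Q)<.03)&(W[...,2]>.08)&(W[...,2]<.11); print('tip L',np.percentile(L[pp],1))
E
```

```text
top view sleeve lateral -0.020312571601467197 0.023542726833453244 0.0016150776159930234 long -0.19584919514826254 -0.17889985719917112 z 0.11283438443816515 96
244 -0.0187 0.0233 0.0023
246 -0.018 0.0212 0.0016
248 -0.0203 0.0214 0.0005
side: sleeve top z 0.11175010557803798 59 near face lateral -0.022800607090058385 32 front end -0.11796960192696486
pin in side view: q0,z0,slopes [-0.0046  0.0895  0.0432  0.0268] 110
tip L -0.1185200768104842
```

```bash
cat >> h.py <<'E'
a=np.radians(6.1); ax=np.array([np.cos(a),np.sin(a)]); n=np.array([-ax[1],ax[0]]); sh=np.array([.6396,.0132])
def lat():
    s=readout.sense(); F=np.array(s["force"]); P=np.array(s["position"]); print('t',round(s["t"],2),'L,Q,z',((P[:2]-sh)@ax).round(4),((P[:2]-sh)@n).round(4),P[2].round(4),'F ax,lat,z',(F[:2]@ax).round(1),(F[:2]@n).round(1),F[2].round(1),'op',round(s["opening"],3))
E
python3 - <<'E'
from h import *
q=-.002; z=.0732
r.move_linear([*(sh-.155*ax+q*n),z],max_speed=.05); lat()
for L in (-.12,-.10,-.085,-.07):
    hit=r.move_linear([*(sh+L*ax+q*n),z],max_speed=.05,stop_force=10); print(L,hit); lat()
    if hit: break
E
```

```text
t 16.62 L,Q,z -0.1544 -0.0022 0.074 F ax,lat,z -0.1 0.7 -1.8 op 0.504
-0.12 False
t 17.48 L,Q,z -0.1203 -0.0019 0.0729 F ax,lat,z -0.1 0.6 -2.0 op 0.506
-0.1 False
t 18.02 L,Q,z -0.0999 -0.002 0.0731 F ax,lat,z 0.5 -0.2 -3.6 op 0.504
-0.085 False
t 18.48 L,Q,z -0.0848 -0.002 0.0732 F ax,lat,z 0.0 -0.1 -3.0 op 0.507
-0.07 False
t 18.93 L,Q,z -0.0697 -0.002 0.0732 F ax,lat,z -0.1 -0.1 -2.9 op 0.507
```

```bash
python3 - <<'E'
from h import *
q=-.002; z=.0732
for L in (-.05,-.028):
    print(L,r.move_linear([*(sh+L*ax+q*n),z],max_speed=.04,stop_force=10)); lat()
r.hold(.3); lat()
E
```

```text
-0.05 False
t 19.57 L,Q,z -0.0501 -0.002 0.073 F ax,lat,z 0.3 -0.1 -3.4 op 0.513
-0.028 True
t 19.98 L,Q,z -0.0386 -0.0019 0.0719 F ax,lat,z -0.0 -0.3 -2.1 op 0.508
t 20.28 L,Q,z -0.0401 -0.0017 0.0707 F ax,lat,z 0.0 -0.3 -3.0 op 0.506
```

```bash
python3 - <<'E'
from h import *
print(r.move_linear([*(sh-.034*ax-.002*n),.0712],max_speed=.03,stop_force=10)); lat()
gripper_open(); lat()
p=readout.sense()["position"]
r.move_linear([p[0],p[1],.2],max_speed=.2)
r.move_to([.40,-.30,.25],down(13)); lat()
d=cap('top'); e=cap('side')
W=cloud(d); c,s,an,k,zz=rect(W,(270,150,330,235),.104,.116); print(c,s,an,k,zz)
m=W[150:235,270:330]; L=(m[...,:2]-sh)@ax; Q=(m[...,:2]-sh)@n; k=(m[...,2]>.102)&(m[...,2]<.115)&(L<-.008)
print('L',L[k].min(),L[k].max(),'Q',Q[k].min(),Q[k].max(),'z',m[k][:,2].mean())
i=np.hstack([cv2.resize(d["pixels"][150:270,240:340],(375,450)),cv2.resize(e["pixels"][150:250,290:380],(405,450))]); cv2.imwrite('pics/fin.png',i[...,::-1])
E
```

```text
True
t 20.5 L,Q,z -0.0383 -0.0018 0.0705 F ax,lat,z -2.4 0.6 5.2 op 0.507
t 20.99 L,Q,z -0.0399 -0.0015 0.0684 F ax,lat,z -0.5 0.2 -0.1 op 1.001
t 23.18 L,Q,z -0.2711 -0.2855 0.2495 F ax,lat,z -0.7 0.0 -0.8 op 1.004
[0.62152881 0.01216947] [122.43152618  55.27351379] 5.833766937255859 538 0.10981442997531611
L -0.0793503431805947 -0.008322850527682757 Q -0.021703268820091954 0.02344711446329013 z 0.10954483931878395
```

View pics/fin.png

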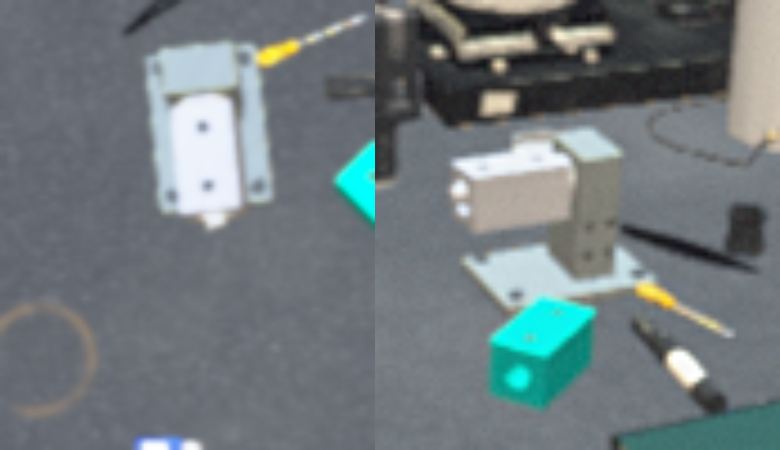

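The picture shows the sleeve against the shoulder on both views, with about 10 mm of nose showing at (213,218). Its rear end is 79 mm from the shoulder, so it is home. The tray sleeve was already confirmed flat.

```bash
python3 -c "
from h import *
print(sign_off())"
```

```text
the job is handed in; nothing more can be done
None
```

Job handed in: the 28 mm sleeve is on the pin, home against the shoulder, and the 19 mm sleeve lies flat in the tray. The dish, marker and memory stick were left alone, and the last reading before hand-in was about 23 s.

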